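# Lock the carving stand's spindle on its flat

## Robot

A 6-joint arm with a two-finger parallel gripper is mounted at the origin on the work surface. World frame = base frame: x ahead of the robot, y to its left, z up, the work surface at z = 0. Lengths are in m, angles in degrees, forces in N, time in s.
With the tool pointing down it reaches from about 0.3 to 0.75 m from the base axis. Payload 8.5 kg.
Tool frame: the origin (TCP) lies on the centre line of the jaws, within the pads' length; the fingertips stand 19 mm ahead of it and the grasp point (between the pads) is the TCP (env.tcp_to_tips is the z of the fingertips in the tool frame, in m); z points along the fingers, y is the line along which they close (so a half turn about z gives the same grasp; the last joint's range is limited). The gripper opens to 85 mm and grips with 20 to 120 N. Pads are 22 mm wide; open, the fingers measure 114 mm over their backs; the gripper's body (76 mm by 85 mm) begins 54 mm behind the grasp point. The pads swing forward as they close: fully open they stand 13 mm farther back than shut.
Start: joints at [63.696, 21.807, 74.336, -0, 83.858, -12.336], TCP at [0.133, 0.534, 0.25] pointing down, gripper open.
Joint ranges: [-178.18, 178.18], [-50.72, 133.34], [12.68, 142.11], [-81.47, 261.47], [9.98, 163.14], [-165.26, 165.26]. Speed limits (degrees/s): [136.94, 136.94, 180, 180, 180, 180].

## Interface

Orientations are given as a 3x3 rotation matrix whose columns are the frame's x, y, z axes.
In Python, from rig import env gives the robot as it stands.
- The arm moves only by the tool servo_tool, never from a script. Its argument "steps" is a list of rows, each an object of numbers: "tx", "ty", "tz": the shift along the world's x, y, z in cm; "yaw": the turn about the world's z in degrees; "claw": the finger opening in cm, from 0 to 8.54. In form: [{"tx": .., "ty": .., "tz": .., "yaw": .., "claw": ..}, ...]. A call has 1 to 20 rows; each row shifts and turns the commanded pose from where the row before left it; what a row does not reach is not made up. A row lasts 1/10 s, in which the tool goes at most 50 mm and 8.59 degrees, less where a joint would pass 70% of its speed; a pose out of reach is approached as far as the arm can. A call with a gripper value outside its range is refused whole. The fingers move at their own pace and stop on an object; "newtons" is the grip in N (left out, the last holds). Time passes only in rows, so rows that do not move let the fingers close. It gives the time, the measured TCP pose, the force, the opening and the grip force at its end, in the units of the state.
- env.observe(): the state, without advancing time (a new reading comes with each control period).
- env.get_image(name): name is "scene" or "top" or "wrist"; returns (picture, depth): 480x640x3 uint8, red, green, blue; 480x640 float32, m along the optical axis (not along the pixel's ray), 0 where there is no reading.
- env.camera_model(name): a dict with "fovy" (degrees; the focal length in pixels is half the picture's height over the tangent of half this angle, whatever the lens; pixels are square), "cx", "cy" (the principal point, pixels), "T" (4x4, takes a point from camera to world coordinates). Camera axes: x right, y down, z forward; pixel columns grow to the right and rows downward; lengths in m; the calibration is good to about 2 mm. A picture is of the moment at which its call begins: read the wrist's pose just before it. camera_model takes no time and is no camera call; for the wrist camera it gives the pose at the moment of the call.
- env.close_job(): hands the job in; it is judged then, once.
The state is a dict: "time_s": time; "q": joint angles; "qvel": joint speeds; "joint_efforts": joint torques, N m; "position": TCP position; "tool_rot": TCP orientation; "ft_force": force on the tool from outside, world axes, zero at the start; "wrist_torque": the same for the moment, N m; "grip_width": finger opening in m; "gripper_force": force on a finger pad.
Only numpy, scipy, OpenCV 4.12 (cv2) and the standard library are available. Lean on these libraries where they do the work, as an engineer would, in place of code of your own. Each camera call takes 0.05 s, during which the arm holds its last target. There are 200 camera calls.

## Task

One of the two carving stands on the bench has a spindle with a flat ground along one side and a hex key standing in its setscrew. Turn that spindle until its flat squarely faces the setscrew, and only then swing the hex key clockwise (as seen facing the screw) down to its stop, just past level, to tighten the screw. Let go of both when done.

Things in the scene. Friction and masses are not known exactly. Their poses are not given: they have to be found in the camera images.
- spindle (a joint): Turn of the upright steel spindle in its fixed stand, rad: 0 = flat squarely faces the setscrew; positive = flat turned anticlockwise from there, seen from above. 40 mm diameter, one flat 36 mm wide along its whole length, 8 mm from the axis (28 mm from flat to the round side opposite). Bare from 75 to 165 mm above the bench, plus an 8 mm stub on top. Stiff (0.15 N m), stays where left.
- spindle_grip (a point): Point on the spindle's axis 140 mm above the bench, 25 mm below its top; grip here across flat and round side. Axes turn with the spindle: z up, the flat faces its -x. Green stand: foot disc 130 mm wide, hub 72 mm wide and 75 mm high. The other stand, with a fully round spindle and a black thumbscrew, is not part of the job.
- hex_key (a joint): Turn of the dark L-shaped hex key in the setscrew, rad: 0 = long arm straight up, growing clockwise seen from outside, facing the screw; 1.57 = arm level; 1.75 = tight, at the stop. Starts at 0.85 to 1.15. Stiff (0.25 N m), stays where left. Screw axis level, 50 mm above the bench, radial to the hub; the key's elbow is on it, 88 mm from the spindle's axis. Long arm 10 mm thick, 105 mm long.
- key_press (a point): Point in the middle of the key's long arm, 85 mm from the elbow; push the arm down here from above (about 3 N). Axes turn with the key: z along the long arm to its free end, x level along the screw's axis, inward to the spindle's axis; pushing towards -y tightens.
Things that resemble listed ones, but are neither listed nor needed, are in the scene too. Leave any blue or yellow look-alike of the part that bears spindle alone.

How it is judged:
By the outcome, as a careful person would: the job done as asked, in the order asked, and still so for the second after the job is handed in, with the robot touching nothing.
It also fails if it takes over 53 s, if anything falls off the work surface, if the arm or the gripper's body presses on something with over 40 N, if the wrist force passes 120 N, or if a joint passes its speed limit or range.

## Working session

There is one attempt and no reset: what is moved stays moved. The work goes in short steps, Python scripts to look and compute and a tool call to move; the robot and the scene stay as the last step left them, time stands still between calls to the robot, and variables do not carry over. Pictures are saved under pics/ and viewed, at most 10 in all, crops included, and the job is handed in when it is done.

Besides the shell and the picture viewer there is one more tool, called after ">>>" as name(argument=value, ...) on one line, values as JSON. servo_tool: Moves the arm, as the interface text tells. Its arguments: {"type":"object","properties":{"steps":{"type":"array"},"newtons":{"type":"number"}},"required":["steps"]}

```bash
mkdir -p pics; ls
cat > h.py <<'E'
import numpy as np,cv2
from rig import env
def grab(n,fn):
    m=env.camera_model(n); im,d=env.get_image(n)
    np.savez('pics/'+fn+'.npz',im=im,d=d,T=m['T'],f=240/np.tan(np.radians(m['fovy']/2)),cx=m['cx'],cy=m['cy'])
    cv2.imwrite('pics/'+fn+'.png',im[:,:,::-1]); return im,d
def load(fn): return np.load('pics/'+fn+'.npz')
def world(L):
    d=L['d'];v,u=np.mgrid[:480,:640]
    p=np.stack([(u-L['cx'])/L['f']*d,(v-L['cy'])/L['f']*d,d],-1)
    return p@L['T'][:3,:3].T+L['T'][:3,3]
def proj(L,p):
    c=(np.asarray(p)-L['T'][:3,3])@L['T'][:3,:3]
    return c[...,:2]/c[...,2:]*L['f']+[L['cx'],L['cy']]
E
python3 - <<'E'
from h import *
a,_=grab('scene','s0');b,_=grab('top','t0')
for n in('s0','t0'):
    L=load(n);print(n,L['f'],L['T'].round(3).tolist())
print(env.observe()['tool_rot'])
E
```

```text
pics
s0 445.70619957425134 [[-0.486, 0.498, -0.718, 1.11], [0.874, 0.284, -0.394, 0.268], [0.007, -0.819, -0.574, 0.496], [0.0, 0.0, 0.0, 1.0]]
t0 575.3400745798679 [[-0.023, -0.983, 0.184, 0.458], [-1.0, 0.027, 0.014, -0.04], [-0.019, -0.184, -0.983, 1.112], [0.0, 0.0, 0.0, 1.0]]
[[-9.70427450e-01  2.41392258e-01 -5.84965704e-04]
 [ 2.41392788e-01  9.70426831e-01 -1.13484643e-03]
 [ 2.93723272e-04 -1.24249263e-03 -9.99999185e-01]]
```

View pics/s0.png

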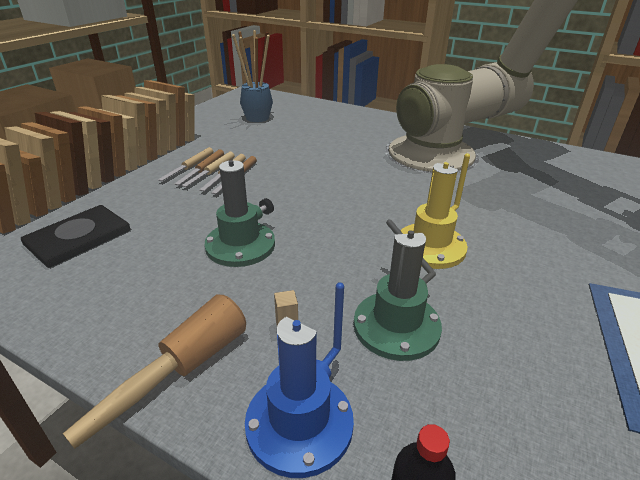

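View pics/t0.png

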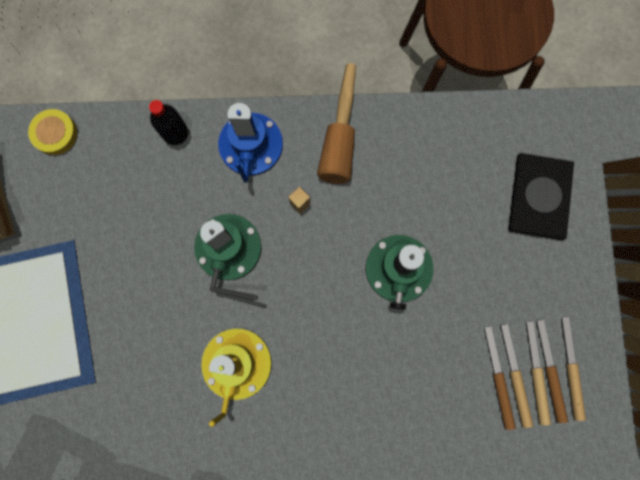

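The top view shows the job's green stand at about (228,247), with the spindle's white top at (212,232) and the dark key from about (217,285) to (262,303). The round-spindle stand is at (400,268), and there are blue and yellow look-alikes.

Run:
```python
from h import *
L=load('t0');W=world(L);im=L['im'].astype(int)
hsv=cv2.cvtColor(L['im'],cv2.COLOR_RGB2HSV)
g=((hsv[...,0]>60)&(hsv[...,0]<95)&(hsv[...,1]>90)).astype(np.uint8)
g[:, 300:]=0
P=W[g>0];print(len(P));h=np.histogram(P[:,2],bins=np.arange(-.01,.18,.01));print(h)
def circ(p):
    hull=cv2.convexHull((p*1000).astype(np.float32)).reshape(-1,2); return cv2.minEnclosingCircle(hull)
f=P[(P[:,2]<.03)];print('foot z',np.median(f[:,2]),circ(f[:,:2]))
hb=P[(P[:,2]>.068)&(P[:,2]<.082)];print('hub',circ(hb[:,:2]))
# top of spindle
for n,(u0,u1,v0,v1) in {'t0':(180,290,200,320),'s0':(340,460,200,360)}.items():
    L=load(n);W=world(L)
    Q=W[v0:v1,u0:u1].reshape(-1,3);C=L['im'][v0:v1,u0:u1].reshape(-1,3).astype(int)
    m=(Q[:,2]>.155)&(Q[:,2]<.171)&(C.min(1)>130);print(n,m.sum(),Q[m].mean(0),Q[m].min(0),Q[m].max(0))
    k=(Q[:,2]>.02)&(C.max(1)<110)&(C.max(1)-C.min(1)<25)
    if n=='t0':
        cen=np.array([0,0])
    np.save('pics/k'+n,Q[k])
    print(k.sum())
    s=0
im=load('t0')['im'][195:325,170:300];a=cv2.resize(im,None,fx=4.5,fy=4.5,interpolation=cv2.INTER_CUBIC)
b=cv2.resize(load('s0')['im'][205:365,340:460],None,fx=0.0,fy=0.0,dsize=(400,533),interpolation=cv2.INTER_CUBIC)
c=np.zeros((585,800,3),np.uint8);c[:585,:400]=cv2.resize(a,(400,400)) .repeat(1,0)[:400] if False else 0
c[:400,:400]=cv2.resize(a,(400,400));c[:533,400:]=b
cv2.imwrite('pics/z.png',c[:,:,::-1])
```

```text
2371
(array([   0,   41, 1211,  171,   33,   37,   88,  120,  635,   11,    5,
          4,    2,    0,    1,    0,    0,    0]), array([-0.01,  0.  ,  0.01,  0.02,  0.03,  0.04,  0.05,  0.06,  0.07,
        0.08,  0.09,  0.1 ,  0.11,  0.12,  0.13,  0.14,  0.15,  0.16,
        0.17]))
foot z 0.015306395974405751 ((723.47509765625, 178.51959228515625), 157.11111450195312)
hub ((732.7835083007812, 184.47467041015625), 139.46145629882812)
t0 311 [0.64055905 0.14713216 0.16485166] [0.62116199 0.12585307 0.1604805 ] [0.65775709 0.16462736 0.16914146]
946
s0 305 [0.64230818 0.14726753 0.16351395] [0.6198056  0.12622937 0.16163728] [0.65774607 0.16436806 0.16527487]
3209Traceback (most recent call last):
  File "<stdin>", line 23, in <module>
cv2.error: OpenCV(4.12.0) :-1: error: (-5:Bad argument) in function 'resize'
> Overload resolution failed:
>  - argument for resize() given by name ('dsize') and position (2)
>  - argument for resize() given by name ('dsize') and position (2)
```

Run:
```python
from h import *
from scipy.optimize import least_squares
L=load('t0');W=world(L)
hsv=cv2.cvtColor(L['im'],cv2.COLOR_RGB2HSV)
g=((hsv[...,0]>60)&(hsv[...,0]<95)&(hsv[...,1]>90)).astype(np.uint8)
near=np.hypot(W[...,0]-.639,W[...,1]-.145)
P=W[(g>0)&(near<.08)]
def circ(p): 
    (c,r)=cv2.minEnclosingCircle(cv2.convexHull((p*1000).astype(np.float32))); return c,r
f=P[P[:,2]<.03];print('foot',circ(f[:,:2]));hb=P[(P[:,2]>.07)&(P[:,2]<.08)];print('hub',circ(hb[:,:2]))
for n,(u0,u1,v0,v1) in {'t0':(180,290,200,320),'s0':(340,460,200,360)}.items():
    L=load(n);W=world(L)
    Q=W[v0:v1,u0:u1].reshape(-1,3);C=L['im'][v0:v1,u0:u1].reshape(-1,3).astype(int)
    # top outline by rays onto z=.165
    m=np.zeros((480,640),np.uint8);m[v0:v1,u0:u1]=((np.abs(W[...,2]-.165)<.012)&(L['im'].min(2)>120))[v0:v1,u0:u1]
    m=cv2.morphologyEx(m,cv2.MORPH_CLOSE,np.ones((7,7)))
    c=max(cv2.findContours(m,0,1)[0],key=cv2.contourArea).reshape(-1,2)
    d=np.c_[(c[:,0]-L['cx'])/L['f'],(c[:,1]-L['cy'])/L['f'],np.ones(len(c))]@L['T'][:3,:3].T
    o=L['T'][:3,3];X=(o+d*((.165-o[2])/d[:,2])[:,None])[:,:2]
    def res(p):
        q=X-p[:2];return np.maximum(np.hypot(*q.T)-.0195, q@[np.cos(p[2]),np.sin(p[2])]-.0075)
    best=min((least_squares(res,[.639,.145,a],loss='soft_l1',f_scale=.001) for a in np.arange(0,6.28,.5)),key=lambda r:r.cost)
    print(n,best.x[:2],'flat dir deg',np.degrees(best.x[2])%360,np.abs(best.fun).mean())
    k=(Q[:,2]>.03)&(C.max(1)<120)&(C.max(1)-C.min(1)<25)&(np.hypot(Q[:,0]-.639,Q[:,1]-.145)>.06)
    K=Q[k];print('key',len(K))
    if len(K):
        for p in K[np.argsort(K[:,2])][::max(1,len(K)//14)]: print(p.round(3))
a=cv2.resize(load('t0')['im'][195:325,170:300],(400,400),interpolation=cv2.INTER_CUBIC)
b=cv2.resize(load('s0')['im'][205:365,340:460],(400,533),interpolation=cv2.INTER_CUBIC)
c=np.zeros((540,800,3),np.uint8);c[:400,:400]=a;c[:533,400:]=b
cv2.imwrite('pics/z.png',c[:,:,::-1])
```

```text
foot ((636.3612060546875, 143.80972290039062), 63.8739013671875)
hub ((637.5755615234375, 144.30722045898438), 36.12715148925781)
t0 [0.63680511 0.14413863] flat dir deg 216.222409532882 0.0004982062474222456
key 387
[0.72  0.022 0.031]
[0.565 0.158 0.053]
[0.552 0.167 0.055]
[0.567 0.163 0.056]
[0.552 0.162 0.06 ]
[0.549 0.148 0.067]
[0.545 0.141 0.073]
[0.545 0.12  0.08 ]
[0.534 0.114 0.084]
[0.535 0.111 0.091]
[0.531 0.098 0.097]
[0.538 0.089 0.102]
[0.534 0.083 0.107]
[ 0.458 -0.04   1.112]
[ 0.458 -0.04   1.112]
s0 [0.64001074 0.14515748] flat dir deg 214.65998848397808 0.0005028835779319982
key 298
[0.553 0.169 0.045]
[0.554 0.156 0.051]
[0.554 0.17  0.052]
[0.562 0.166 0.053]
[0.556 0.159 0.054]
[0.552 0.15  0.055]
[0.549 0.158 0.058]
[0.553 0.148 0.061]
[0.549 0.149 0.066]
[0.538 0.101 0.097]
[0.537 0.094 0.099]
[0.538 0.087 0.102]
[0.535 0.084 0.105]
[0.534 0.084 0.108]
[1.11  0.268 0.496]
```

View pics/z.png

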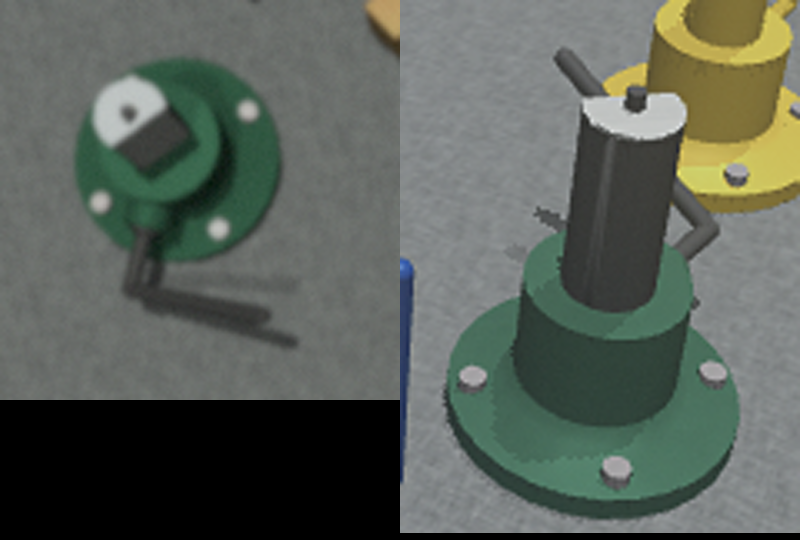

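>>> servo_tool(steps=[{"tx": 2.5, "ty": -2.5, "tz": 0.6, "yaw": -2.5, "claw": 6}, {"tx": 2.5, "ty": -2.5, "tz": 0.6, "yaw": -2.5}, {"tx": 2.5, "ty": -2.5, "tz": 0.6, "yaw": -2.5}, {"tx": 2.5, "ty": -2.5, "tz": 0.6, "yaw": -2.5}, {"tx": 2.5, "ty": -2.5, "tz": 0.6, "yaw": -2.5}, {"tx": 2.5, "ty": -2.5, "tz": 0.6, "yaw": -2.5}, {"tx": 2.5, "ty": -2.5, "tz": 0.6, "yaw": -2.5}, {"tx": 2.5, "ty": -2.5, "tz": 0.6, "yaw": -2.5}, {"tx": 2.5, "ty": -2.5, "tz": 0.6, "yaw": -2.5}, {"tx": 2.5, "ty": -2.5, "tz": 0.6, "yaw": -2.5}, {"tx": 2.5, "ty": -2.5, "tz": 0.6, "yaw": -2.5}, {"tx": 2.5, "ty": -2.5, "tz": 0.6, "yaw": -2.5}, {"tx": 2.5, "ty": -2.5, "tz": 0.6, "yaw": -2.5}, {"tx": 2.5, "ty": -2.5, "tz": 0.6, "yaw": -2.5}, {"tx": 2.5, "ty": -2.5, "tz": 0.6, "yaw": -2.5}, {"tx": 2.5, "ty": -2.5, "tz": 0.6, "yaw": -2.5}, {}, {}, {}])

```text
invalid input at $.steps[1]: expected keys tx, ty, tz, yaw, claw
```

Run:
```python
from h import *
grab('wrist','w0');L=load('w0');print(L['T'].round(3).tolist(),L['f'],env.observe()['position'],env.observe()['q'])
print(proj(L,[[.638,.1445,.165],[.553,.167,.05],[.534,.085,.103]]))
L=load('t0');W=world(L);im=cv2.cvtColor(L['im'],cv2.COLOR_RGB2HSV)
y=(abs(im[...,0].astype(int)-27)<6)&(im[...,1]>130);y[:300]=0
P=W[y];f=P[P[:,2]<.03];print('yfoot',cv2.minEnclosingCircle(cv2.convexHull((f[:,:2]*1000).astype(np.float32))))
for z in(.09,.13):
  f=P[P[:,2]>z];print(z,f.min(0),f.max(0))
```

```text
[[0.241, 0.917, 0.319, 0.05], [0.97, -0.227, -0.08, 0.554], [-0.001, 0.329, -0.944, 0.373], [0.0, 0.0, 0.0, 1.0]] 335.6570685984399 [0.13269779 0.53356017 0.24987291] [ 6.36946240e+01  2.18331764e+01  7.43698208e+01 -1.50499554e-03
  8.38580883e+01 -1.23349699e+01]
[[116.72025963 694.85029593]
 [150.79927451 540.21786924]
 [ 68.46225522 587.44418477]]
yfoot ((344.22540283203125, -204.44578552246094), 403.9900817871094)
0.09 [ 0.32480287 -0.03961497  0.09016414] [0.45803167 0.14759399 1.11178691]
0.13 [ 0.32480287 -0.03961497  0.13111199] [0.45803167 0.14759399 1.11178691]
```

View pics/w0.png

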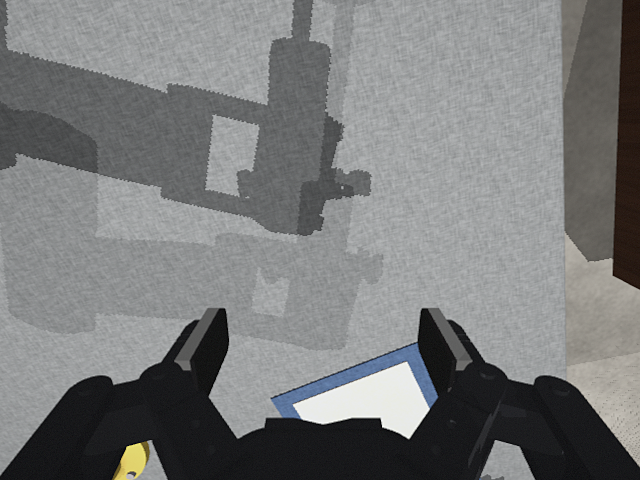

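The bench shows with only the fingers at the bottom: that move was refused because every row needs all its keys.

>>> servo_tool(steps=[{"tx": 2.8, "ty": -2.5, "tz": 0.6, "yaw": -2.5, "claw": 6}, {"tx": 2.8, "ty": -2.5, "tz": 0.6, "yaw": -2.5, "claw": 6}, {"tx": 2.8, "ty": -2.5, "tz": 0.6, "yaw": -2.5, "claw": 6}, {"tx": 2.8, "ty": -2.5, "tz": 0.6, "yaw": -2.5, "claw": 6}, {"tx": 2.8, "ty": -2.5, "tz": 0.6, "yaw": -2.5, "claw": 6}, {"tx": 2.8, "ty": -2.5, "tz": 0.6, "yaw": -2.5, "claw": 6}, {"tx": 2.8, "ty": -2.5, "tz": 0.6, "yaw": -2.5, "claw": 6}, {"tx": 2.8, "ty": -2.5, "tz": 0.6, "yaw": -2.5, "claw": 6}, {"tx": 2.8, "ty": -2.5, "tz": 0.6, "yaw": -2.5, "claw": 6}, {"tx": 2.8, "ty": -2.5, "tz": 0.6, "yaw": -2.5, "claw": 6}, {"tx": 2.8, "ty": -2.5, "tz": 0.6, "yaw": -2.5, "claw": 6}, {"tx": 2.8, "ty": -2.5, "tz": 0.6, "yaw": -2.5, "claw": 6}, {"tx": 2.8, "ty": -2.5, "tz": 0.6, "yaw": -2.5, "claw": 6}, {"tx": 2.8, "ty": -2.5, "tz": 0.6, "yaw": -2.5, "claw": 6}, {"tx": 2.8, "ty": -2.5, "tz": 0.6, "yaw": -2.5, "claw": 6}, {"tx": 2.8, "ty": -2.5, "tz": 0.6, "yaw": -2.5, "claw": 6}, {"tx": 0, "ty": 0, "tz": 0, "yaw": 0, "claw": 6}, {"tx": 0, "ty": 0, "tz": 0, "yaw": 0, "claw": 6}])

```text
time_s: 1.95
position: [0.5809, 0.1333, 0.3456]
tool_rot: [[-0.588, 0.809, -0.001], [0.809, 0.588, 0.0], [0.001, -0.001, -1.0]]
ft_force: [0.6, 0.3, -0.3]
grip_width: 0.06
gripper_force: 0.0
```

Run:
```python
from h import *
grab('wrist','w1');L=load('w1');o=env.observe();print(L['T'].round(3).tolist(),o['position'],o['q'],o['ft_force'],o['grip_width'])
print(proj(L,[[.638,.1445,.165],[.553,.167,.05],[.534,.085,.103]]))
L=load('t0');W=world(L);im=cv2.cvtColor(L['im'],cv2.COLOR_RGB2HSV)
y=(abs(im[...,0].astype(int)-27)<6)&(im[...,1]>130);y[:300]=0;y&=(L['d']>0)&(W[...,1]<.3)&(W[...,1]>0)
P=W[y];f=P[P[:,2]<.03];print('yfoot',cv2.minEnclosingCircle(cv2.convexHull((f[:,:2]*1000).astype(np.float32))))
for z in(.09,.13):
  f=P[P[:,2]>z];print(z,f.min(0),f.max(0))
```

```text
[[0.809, 0.556, 0.192, 0.531], [0.588, -0.764, -0.265, 0.202], [-0.0, 0.328, -0.945, 0.469], [0.0, 0.0, 0.0, 1.0]] [0.58036365 0.13402358 0.34593433] [ 1.62026053e+00  2.42140231e+01  5.49969049e+01  1.47134512e-02
  1.00848721e+02 -3.44347130e+01] [-0.52229017  0.59265384  0.80979345] 0.06018801934906577
[[377.7108751  244.90487953]
 [320.6460815  160.31232302]
 [263.8981128  215.29165873]]
yfoot ((412.1402893066406, 127.15406036376953), 66.46700286865234)
0.09 [0.32480287 0.10717674 0.09016414] [0.43470084 0.14759399 0.17571324]
0.13 [0.32480287 0.10717808 0.13111199] [0.43470084 0.14759399 0.17571324]
```

View pics/w1.png

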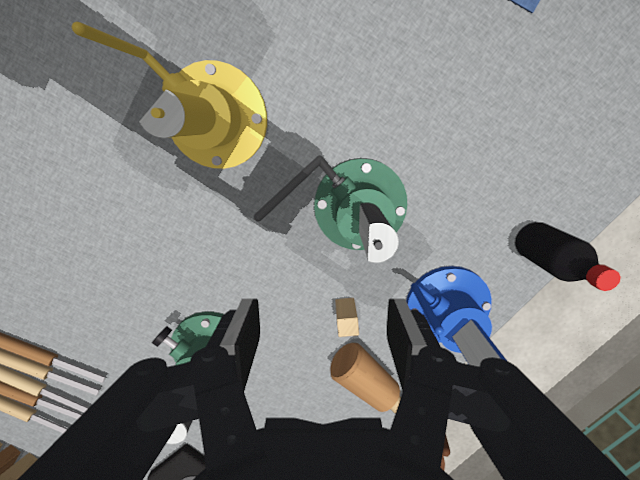

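The wrist view shows the key clearly: its elbow is at (320,159), its free end at (258,217), and the spindle top at (380,243).

```bash
cat > m.py <<'E'
from h import *
from scipy.optimize import least_squares
def ray(L,c,z):
    c=np.asarray(c,float).reshape(-1,2)
    d=np.c_[(c[:,0]-L['cx'])/L['f'],(c[:,1]-L['cy'])/L['f'],np.ones(len(c))]@L['T'][:3,:3].T
    o=L['T'][:3,3];return o+d*((z-o[2])/d[:,2])[:,None]
def top(n,ax):
    L=load(n);W=world(L);r=np.hypot(W[...,0]-ax[0],W[...,1]-ax[1])
    m=((np.abs(W[...,2]-.165)<.012)&(L['im'].min(2)>110)&(r<.03)).astype(np.uint8)
    m=cv2.morphologyEx(m,cv2.MORPH_CLOSE,np.ones((7,7)))
    c=max(cv2.findContours(m,0,1)[0],key=cv2.contourArea).reshape(-1,2);X=ray(L,c,.165)[:,:2]
    def res(p):
        q=X-p[:2];return np.maximum(np.hypot(*q.T)-.0196, q@[np.cos(p[2]),np.sin(p[2])]-.0076)
    b=min((least_squares(res,[*ax,a],loss='soft_l1',f_scale=.001) for a in np.arange(0,6.28,.5)),key=lambda r:r.cost)
    return b.x[:2],np.degrees(b.x[2])%360,np.abs(b.fun).mean()
def foot(n,ax):
    L=load(n);W=world(L);h=cv2.cvtColor(L['im'],cv2.COLOR_RGB2HSV);r=np.hypot(W[...,0]-ax[0],W[...,1]-ax[1])
    m=((h[...,0]>55)&(h[...,0]<95)&(h[...,1]>60)&(r<.075)&(W[...,2]<.025)&(W[...,2]>.008))
    P=W[m];(c,R)=cv2.minEnclosingCircle((P[:,:2]*1000).astype(np.float32));return c,R
def arm(n,ax,rel=(.045,.115)):
    L=load(n);W=world(L);im=L['im'].astype(int);r=np.hypot(W[...,0]-ax[0],W[...,1]-ax[1])
    m=(r<.16)&(r>.07)&(W[...,2]>.02)&(W[...,2]<.13)&(im.max(2)<120)&(im.max(2)-im.min(2)<25)
    m=cv2.morphologyEx(m.astype(np.uint8),cv2.MORPH_OPEN,np.ones((2,2)))
    k,lab,st,_=cv2.connectedComponentsWithStats(m);i=1+np.argmax(st[1:,4]);v,u=np.nonzero(lab==i)
    return np.c_[u,v],W[lab==i]
E
python3 - <<'E'
from m import *
ax=np.array([.638,.1445])
for n in('w1','t0'):
    print(n,'top',*top(n,ax),'foot',*foot(n,ax))
    px,P=arm(n,ax);L=load(n)
    print(len(px),P.min(0),P.max(0))
    # line fit away from elbow
    e=proj(L,[.553,.167,.05]);far=np.hypot(*(px-e).T)>(12 if n=='w1' else 10)
    q=px[far].astype(np.float32);vx,vy,x,y=cv2.fitLine(q,cv2.DIST_HUBER,0,.01,.01).ravel();d=np.array([vx,vy]);c=np.array([x,y])
    s=(q-c)@d;ends=[c+d*s.min(),c+d*s.max()];far_end=max(ends,key=lambda p:np.hypot(*(p-e)))
    print('line',c,d,'end',far_end)
    nrm=np.array([-vy,vx])
    a0=foot(n,ax)[0];a0=np.array(a0)/1000
    def key(a,th,s):
        u=np.array([np.cos(a),np.sin(a),0]);t=np.array([-np.sin(a),np.cos(a),0])
        s=np.atleast_1d(s)[:,None];return np.r_[a0,.05]+.088*u+s*(np.cos(th)*np.array([0,0,1])+np.sin(th)*t)
    r=least_squares(lambda p:np.r_[(proj(L,key(p[0],p[1],[.01,.095]))-c)@nrm,(proj(L,key(p[0],p[1],[.105]))-far_end)@d*.5],[np.radians(165),1.0])
    print('screw dir',np.degrees(r.x[0]),'theta',r.x[1],r.fun,key(*r.x,[0,.085,.105]).round(4))
E
```

```text
w1 top [0.63521955 0.14558962] 215.47548979209924 0.00035406352997098816 foot (635.9730224609375, 145.9269256591797) 64.85231018066406
891 [ 0.52581805  0.03748425 -0.00262585] [0.57269743 0.20224473 0.46891492]
line [283.9459  194.05898] [ 0.7481023 -0.6635834] end [254.86826 219.85149]
screw dir 167.78580259967745 theta 1.2163205707909137 [-2.56395352  0.25546872 -0.10639891] [[0.55   0.1645 0.05  ]
 [0.5331 0.0866 0.0795]
 [0.5291 0.0683 0.0864]]
t0 top [0.636739   0.14397533] 216.12134260563226 0.0005316931162452421 foot (636.5796508789062, 144.3240509033203) 64.64779663085938
313 [ 0.45803167 -0.03961497 -0.00457238] [0.57235875 0.17755204 1.11178691]
line [239.5901 294.5165] [0.980808   0.19497587] end [258.15753 298.20755]
screw dir 165.8744658166885 theta 1.1026105503984116 [-0.22016604  0.01716435  0.00086764] [[0.5512 0.1658 0.05  ]
 [0.5327 0.0922 0.0884]
 [0.5284 0.0749 0.0974]]
```

```bash
cat >> m.py <<'E'
def arm3(n,ax):
    L=load(n);W=world(L);im=L['im'].astype(int);r=np.hypot(W[...,0]-ax[0],W[...,1]-ax[1])
    m=(L['d']>0)&(r<.16)&(r>.07)&(W[...,2]>.03)&(W[...,2]<.13)&(im.max(2)<120)&(im.max(2)-im.min(2)<30)
    m&=(W[...,0]<ax[0]-.05)
    v,u=np.nonzero(m);return W[m],np.c_[u,v]
E
python3 - <<'E'
from m import *
A={'w1':(.6356,.1457),'t0':(.6367,.1442),'s0':(.640,.1452)}
for n,ax in A.items():
    P,px=arm3(n,np.array(ax));L=load(n)
    far=P[np.hypot(P[:,0]-.552,P[:,1]-.167)>.018]
    l=cv2.fitLine(far.astype(np.float32),cv2.DIST_HUBER,0,.001,.001).ravel();d=l[:3]*-np.sign(l[1])
    res=np.linalg.norm(np.cross(far-l[3:],d),axis=1);ok=far[res<.01]
    l=cv2.fitLine(ok.astype(np.float32),cv2.DIST_HUBER,0,.001,.001).ravel();d=l[:3]*-np.sign(l[1]);s=(ok-l[3:])@d
    az=np.degrees(np.arctan2(d[1],d[0]))
    # shift surface->axis by ~4mm away from camera
    view=l[3:]-L['T'][:3,3];view/=np.linalg.norm(view);w=view-d*(view@d);w/=np.linalg.norm(w);c=l[3:]+.004*w
    nrm=np.array([d[1],-d[0]])/np.hypot(d[0],d[1])
    print(n,len(far),len(ok),'screw dir from arm',az-90+360,'theta',np.arccos(d[2]),'end',(c+d*s.max()).round(4),'plane dist',nrm@(c[:2]-ax))
    # elbow: arm axis at z=.05
    e=c+d*(.05-c[2])/d[2];print('  elbow',e.round(4),'dir',np.degrees(np.arctan2(e[1]-ax[1],e[0]-ax[0])),np.hypot(*(e[:2]-ax)),'len',np.linalg.norm(c+d*s.max()-e))
E
```

```text
w1 626 626 screw dir from arm 166.81964 theta 1.0053818 end [0.5283 0.0765 0.1081] plane dist 0.08871135099682971
  elbow [0.5491 0.1656 0.05  ] dir 167.0423765490673 0.0887120229779378 len 0.1083728551808713
t0 218 218 screw dir from arm 165.87134 theta 1.0150747 end [0.5292 0.0741 0.1086] plane dist 0.08716750879681498
  elbow [0.5522 0.1656 0.05  ] dir 165.78400799919967 0.08716760803435174 len 0.11104719348030757
s0 138 128 screw dir from arm 165.07945 theta 1.0215529 end [0.5294 0.0758 0.1073] plane dist 0.08897721425072197
  elbow [0.5535 0.1662 0.05  ] dir 166.36692713285453 0.08899968117403166 len 0.10969126332955392
```

>>> servo_tool(steps=[{"tx": 3.1, "ty": 0.7, "tz": 0, "yaw": -0.4, "claw": 6}, {"tx": 3.05, "ty": 0.75, "tz": 0, "yaw": 0, "claw": 6}, {"tx": 0, "ty": 0, "tz": -2.6, "yaw": 0, "claw": 6}, {"tx": 0, "ty": 0, "tz": -3, "yaw": 0, "claw": 6}, {"tx": 0, "ty": 0, "tz": -3, "yaw": 0, "claw": 6}, {"tx": 0, "ty": 0, "tz": -3, "yaw": 0, "claw": 6}, {"tx": 0, "ty": 0, "tz": -3, "yaw": 0, "claw": 6}, {"tx": 0, "ty": 0, "tz": -2, "yaw": 0, "claw": 6}, {"tx": 0, "ty": 0, "tz": -2, "yaw": 0, "claw": 6}, {"tx": 0, "ty": 0, "tz": -2, "yaw": 0, "claw": 6}, {"tx": 0, "ty": 0, "tz": 0, "yaw": 0, "claw": 6}, {"tx": 0, "ty": 0, "tz": 0, "yaw": 0, "claw": 6}, {"tx": 0, "ty": 0, "tz": 0, "yaw": 0, "claw": 6}])

```text
time_s: 3.3
position: [0.6425, 0.1487, 0.1419]
tool_rot: [[-0.583, 0.812, 0.002], [0.812, 0.583, 0.0], [-0.001, 0.002, -1.0]]
ft_force: [-0.5, 0.8, 0.6]
grip_width: 0.0601
gripper_force: 0.0
```

>>> servo_tool(newtons=50, steps=[{"tx": 0, "ty": 0, "tz": 0, "yaw": 0, "claw": 4}, {"tx": 0, "ty": 0, "tz": 0, "yaw": 0, "claw": 3.2}, {"tx": 0, "ty": 0, "tz": 0, "yaw": 0, "claw": 2.0}, {"tx": 0, "ty": 0, "tz": 0, "yaw": 0, "claw": 2.0}, {"tx": 0, "ty": 0, "tz": 0, "yaw": 0, "claw": 2.0}, {"tx": 0, "ty": 0, "tz": 0, "yaw": 0, "claw": 2.0}, {"tx": 0, "ty": 0, "tz": 0, "yaw": 0, "claw": 2.0}])

```text
time_s: 4.0
position: [0.6417, 0.1478, 0.1412]
tool_rot: [[-0.582, 0.813, -0.001], [0.813, 0.582, -0.001], [-0.0, -0.001, -1.0]]
ft_force: [-5.4, -2.1, 4.0]
grip_width: 0.027
gripper_force: 50.5
```

>>> servo_tool(steps=[{"tx": 0.014, "ty": -0.034, "tz": 0, "yaw": -3.5, "claw": 2}, {"tx": 0.014, "ty": -0.034, "tz": 0, "yaw": -3.5, "claw": 2}, {"tx": 0.014, "ty": -0.034, "tz": 0, "yaw": -3.5, "claw": 2}, {"tx": 0.014, "ty": -0.034, "tz": 0, "yaw": -3.5, "claw": 2}, {"tx": 0.014, "ty": -0.034, "tz": 0, "yaw": -3.5, "claw": 2}, {"tx": 0.014, "ty": -0.034, "tz": 0, "yaw": -3.5, "claw": 2}, {"tx": 0.014, "ty": -0.034, "tz": 0, "yaw": -3.5, "claw": 2}, {"tx": 0, "ty": -0.036, "tz": 0, "yaw": -3.5, "claw": 2}, {"tx": 0, "ty": -0.036, "tz": 0, "yaw": -3.5, "claw": 2}, {"tx": 0, "ty": -0.036, "tz": 0, "yaw": -3.5, "claw": 2}, {"tx": 0, "ty": -0.036, "tz": 0, "yaw": -3.5, "claw": 2}, {"tx": 0, "ty": -0.036, "tz": 0, "yaw": -3.5, "claw": 2}, {"tx": 0, "ty": -0.036, "tz": 0, "yaw": -3.5, "claw": 2}, {"tx": 0, "ty": -0.036, "tz": 0, "yaw": -3.7, "claw": 2}, {"tx": 0, "ty": 0, "tz": 0, "yaw": 0, "claw": 2}, {"tx": 0, "ty": 0, "tz": 0, "yaw": 0, "claw": 2}, {"tx": 0, "ty": 0, "tz": 0, "yaw": 0, "claw": 2}])

```text
time_s: 5.7
position: [0.642, 0.1429, 0.1411]
tool_rot: [[0.235, 0.972, -0.003], [0.972, -0.235, -0.001], [-0.002, -0.002, -1.0]]
ft_force: [-11.0, -3.3, 6.2]
grip_width: 0.0269
gripper_force: 51.5
```

>>> servo_tool(steps=[{"tx": 0, "ty": 0, "tz": 0, "yaw": 0, "claw": 4}, {"tx": 0, "ty": 0, "tz": 0, "yaw": 0, "claw": 6}, {"tx": 0, "ty": 0, "tz": 0, "yaw": 0, "claw": 6}, {"tx": 0, "ty": 0, "tz": 0, "yaw": 0, "claw": 6}, {"tx": 0, "ty": 0, "tz": 2, "yaw": 0, "claw": 6}, {"tx": 0, "ty": 0, "tz": 4, "yaw": 0, "claw": 6}, {"tx": 0, "ty": 0, "tz": 4, "yaw": 0, "claw": 6}, {"tx": -2, "ty": 0, "tz": 4, "yaw": 0, "claw": 6}, {"tx": -2, "ty": -1, "tz": 4, "yaw": 0, "claw": 6}, {"tx": -2, "ty": -1, "tz": 2, "yaw": 0, "claw": 6}, {"tx": 0, "ty": 0, "tz": 0, "yaw": 0, "claw": 6}, {"tx": 0, "ty": 0, "tz": 0, "yaw": 0, "claw": 6}, {"tx": 0, "ty": 0, "tz": 0, "yaw": 0, "claw": 6}])

```text
time_s: 7.0
position: [0.5835, 0.1235, 0.3386]
tool_rot: [[0.235, 0.972, -0.003], [0.972, -0.235, 0.0], [-0.001, -0.003, -1.0]]
ft_force: [-0.7, 0.6, -0.6]
grip_width: 0.0598
gripper_force: 0.0
```

```bash
cat > chk.py <<'E'
import sys
from m import *
o=env.observe();print(o['time_s'],o['position'],o['ft_force'])
for c,n in(('wrist','w'),('top','t'),('scene','s')):
    n+=sys.argv[1];grab(c,n);ax=np.array([.637,.145])
    try:
        t=top(n,ax);print(n,'top',*t)
        P,px=arm3(n,ax);L=load(n)
        if len(P)<60: print('key pts',len(P));continue
        far=P[np.hypot(P[:,0]-.552,P[:,1]-.166)>.018]
        for _ in range(2):
            l=cv2.fitLine(far.astype(np.float32),cv2.DIST_HUBER,0,.001,.001).ravel();d=l[:3]*-np.sign(l[1])
            far=far[np.linalg.norm(np.cross(far-l[3:],d),axis=1)<.008]
        s=(far-l[3:])@d;view=l[3:]-L['T'][:3,3];view/=np.linalg.norm(view);w=view-d*(view@d);w/=np.linalg.norm(w)
        print('  screw dir',np.degrees(np.arctan2(d[1],d[0]))+270,'theta',np.arccos(d[2]),'ends',(l[3:]+.004*w+np.outer([s.min(),s.max()],d)).round(4).tolist())
    except Exception as e: print(n,e)
E
python3 chk.py 2
```

```text
7.0 [0.58352545 0.12349055 0.33864687] [-0.69697324  0.58828029 -0.57478387]
w2 top [0.63560471 0.14604104] 166.73472488147962 0.0002681248431166512
  screw dir 166.00943 theta 1.0135455 ends [[0.5459, 0.1483, 0.0615], [0.528, 0.0767, 0.1074]]
t2 top [0.63502002 0.13399435] 261.5407336405135 0.0007050949022793064
  screw dir 165.74234 theta 1.0219358 ends [[0.5461, 0.1408, 0.0663], [0.5292, 0.0743, 0.1083]]
s2 top [0.64051644 0.14514869] 167.3610462892974 0.0007459203636184887
  screw dir 165.24927 theta 1.0199144 ends [[0.549, 0.1502, 0.0586], [0.5293, 0.0754, 0.1061]]
```

View pics/w2.png

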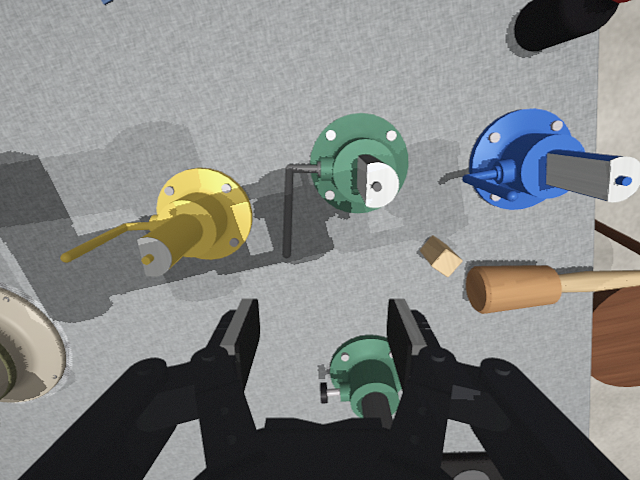

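The flat now faces 166.7° against a screw direction of about 166.3°, so the spindle is right and the key hasn't moved (1.01 rad). Next I push the key down with the fingers closed.

>>> servo_tool(newtons=20, steps=[{"tx": -2.5, "ty": -1.5, "tz": 0, "yaw": 0, "claw": 0}, {"tx": -2.55, "ty": -1.55, "tz": 0, "yaw": 0, "claw": 0}, {"tx": 0, "ty": 0, "tz": -3.4, "yaw": 0, "claw": 0}, {"tx": 0, "ty": 0, "tz": -4, "yaw": 0, "claw": 0}, {"tx": 0, "ty": 0, "tz": -4, "yaw": 0, "claw": 0}, {"tx": 0, "ty": 0, "tz": -4, "yaw": 0, "claw": 0}, {"tx": 0, "ty": 0, "tz": -2, "yaw": 0, "claw": 0}, {"tx": 0, "ty": 0, "tz": -1, "yaw": 0, "claw": 0}, {"tx": 0, "ty": 0, "tz": 0, "yaw": 0, "claw": 0}, {"tx": 0, "ty": 0, "tz": 0, "yaw": 0, "claw": 0}, {"tx": 0, "ty": 0, "tz": 0, "yaw": 0, "claw": 0}])

```text
time_s: 8.25
position: [0.5334, 0.0928, 0.1575]
tool_rot: [[0.235, 0.972, 0.002], [0.972, -0.235, -0.0], [0.0, 0.002, -1.0]]
ft_force: [0.4, -0.4, 0.2]
grip_width: 0.0
gripper_force: 0.0
```

>>> servo_tool(steps=[{"tx": 0, "ty": 0, "tz": -0.5, "yaw": 0, "claw": 0}, {"tx": 0, "ty": 0, "tz": -0.5, "yaw": 0, "claw": 0}, {"tx": 0, "ty": 0, "tz": -0.5, "yaw": 0, "claw": 0}, {"tx": 0, "ty": 0, "tz": -0.5, "yaw": 0, "claw": 0}, {"tx": 0, "ty": 0, "tz": -0.5, "yaw": 0, "claw": 0}, {"tx": 0, "ty": 0, "tz": -0.5, "yaw": 0, "claw": 0}, {"tx": 0, "ty": 0, "tz": 0, "yaw": 0, "claw": 0}])

```text
time_s: 8.95
position: [0.5327, 0.0928, 0.1257]
tool_rot: [[0.235, 0.972, -0.001], [0.972, -0.235, 0.0], [-0.0, -0.001, -1.0]]
ft_force: [-0.6, 0.0, -1.0]
grip_width: -0.0001
gripper_force: 0.0
```

>>> servo_tool(steps=[{"tx": 0, "ty": 0, "tz": -0.5, "yaw": 0, "claw": 0}, {"tx": 0, "ty": 0, "tz": -0.5, "yaw": 0, "claw": 0}, {"tx": 0, "ty": 0, "tz": -0.5, "yaw": 0, "claw": 0}, {"tx": 0, "ty": 0, "tz": 0, "yaw": 0, "claw": 0}])

```text
time_s: 9.35
position: [0.5326, 0.0928, 0.1106]
tool_rot: [[0.235, 0.972, -0.001], [0.972, -0.235, 0.0], [-0.0, -0.001, -1.0]]
ft_force: [0.2, 1.1, 1.2]
grip_width: 0.0001
gripper_force: 0.2
```

```bash
python3 chk.py 3; python3 -c "
import cv2
im=cv2.imread('pics/s3.png')[190:350,340:480];cv2.imwrite('pics/s3c.png',cv2.resize(im,None,fx=3.5,fy=3.5))"
```

```text
9.35 [0.53257809 0.09278869 0.11064108] [0.2054439  1.10584627 1.15334506]
w3 top [0.63193062 0.14336266] 0.0 8.054235403620602e-11
  screw dir 165.97272 theta 0.520808 ends [[0.5409, 0.1279, 0.0583], [0.5307, 0.0874, 0.1312]]
t3 top [0.63653286 0.14446782] 166.28960637245802 0.000610546420288657
key pts 0
s3 top [0.6405301  0.14512385] 167.3762184634705 0.0007460759325793858
  screw dir 156.2103 theta 2.5515902 ends [[0.5436, 0.1031, 0.1261], [0.5323, 0.0776, 0.0844]]
```

View pics/w3.png

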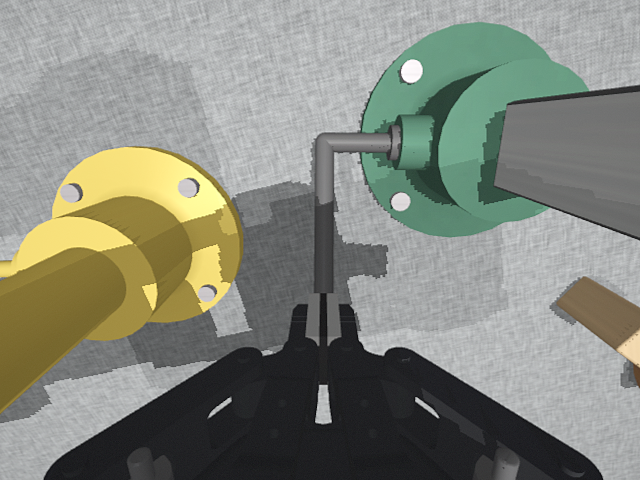

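The closed fingers are centred over the key arm at (323,290), just in contact. The screw and elbow are at (325,140).

>>> servo_tool(steps=[{"tx": 0, "ty": 0, "tz": -0.5, "yaw": 0, "claw": 0}, {"tx": 0, "ty": 0, "tz": -0.5, "yaw": 0, "claw": 0}, {"tx": 0, "ty": 0, "tz": -0.5, "yaw": 0, "claw": 0}, {"tx": 0, "ty": 0, "tz": -0.5, "yaw": 0, "claw": 0}, {"tx": 0, "ty": 0, "tz": -0.5, "yaw": 0, "claw": 0}, {"tx": 0, "ty": 0, "tz": -0.5, "yaw": 0, "claw": 0}, {"tx": 0, "ty": 0, "tz": -0.5, "yaw": 0, "claw": 0}, {"tx": 0, "ty": 0, "tz": -0.5, "yaw": 0, "claw": 0}])

```text
time_s: 10.3
position: [0.5327, 0.0927, 0.0709]
tool_rot: [[0.235, 0.972, -0.0], [0.972, -0.235, -0.0], [-0.0, -0.0, -1.0]]
ft_force: [-0.9, -1.9, 2.8]
grip_width: -0.0
gripper_force: 1.7
```

>>> servo_tool(steps=[{"tx": 0, "ty": 0, "tz": -0.2, "yaw": 0, "claw": 0}, {"tx": 0, "ty": 0, "tz": -0.2, "yaw": 0, "claw": 0}, {"tx": 0, "ty": 0, "tz": -0.1, "yaw": 0, "claw": 0}, {"tx": 0, "ty": 0, "tz": 0, "yaw": 0, "claw": 0}])

```text
time_s: 10.7
position: [0.5327, 0.0929, 0.0662]
tool_rot: [[0.235, 0.972, -0.0], [0.972, -0.235, 0.0], [0.0, -0.0, -1.0]]
ft_force: [0.3, -1.3, 1.5]
grip_width: -0.0001
gripper_force: 0.8
```

>>> servo_tool(steps=[{"tx": 0, "ty": 0, "tz": -0.1, "yaw": 0, "claw": 0}, {"tx": 0, "ty": 0, "tz": -0.1, "yaw": 0, "claw": 0}, {"tx": 0, "ty": 0, "tz": -0.1, "yaw": 0, "claw": 0}, {"tx": 0, "ty": 0, "tz": 0, "yaw": 0, "claw": 0}])

```text
time_s: 11.1
position: [0.5327, 0.093, 0.0632]
tool_rot: [[0.235, 0.972, 0.0], [0.972, -0.235, 0.0], [0.0, -0.0, -1.0]]
ft_force: [-1.0, -0.6, 2.2]
grip_width: -0.0001
gripper_force: 1.2
```

>>> servo_tool(steps=[{"tx": 0, "ty": 0, "tz": -0.1, "yaw": 0, "claw": 0}, {"tx": 0, "ty": 0, "tz": -0.1, "yaw": 0, "claw": 0}, {"tx": 0, "ty": 0, "tz": 0, "yaw": 0, "claw": 0}])

```text
time_s: 11.4
position: [0.5328, 0.093, 0.0613]
tool_rot: [[0.235, 0.972, 0.0], [0.972, -0.235, 0.0], [0.0, 0.0, -1.0]]
ft_force: [-0.3, 0.4, 3.2]
grip_width: -0.0002
gripper_force: 1.6
```

>>> servo_tool(steps=[{"tx": 0, "ty": 0, "tz": -0.1, "yaw": 0, "claw": 0}, {"tx": 0, "ty": 0, "tz": -0.1, "yaw": 0, "claw": 0}, {"tx": 0, "ty": 0, "tz": 0, "yaw": 0, "claw": 0}])

```text
time_s: 11.7
position: [0.533, 0.093, 0.0605]
tool_rot: [[0.234, 0.972, 0.001], [0.972, -0.234, 0.0], [0.001, 0.001, -1.0]]
ft_force: [-3.3, 1.5, 15.5]
grip_width: 0.0
gripper_force: 7.5
```

>>> servo_tool(steps=[{"tx": 0, "ty": 0, "tz": -0.1, "yaw": 0, "claw": 0}, {"tx": 0, "ty": 0, "tz": 0, "yaw": 0, "claw": 0}])

```text
time_s: 11.9
position: [0.5331, 0.0931, 0.0602]
tool_rot: [[0.234, 0.972, 0.002], [0.972, -0.234, 0.0], [0.001, 0.002, -1.0]]
ft_force: [-6.2, 0.5, 22.2]
grip_width: -0.0
gripper_force: 10.8
```

Force has risen to 22 N, so the key is on its stop. I'll retreat and check.

>>> servo_tool(steps=[{"tx": 0, "ty": 0, "tz": 1, "yaw": 0, "claw": 0}, {"tx": 0, "ty": 0, "tz": 2, "yaw": 0, "claw": 0}, {"tx": 0, "ty": 0, "tz": 4, "yaw": 0, "claw": 0}, {"tx": 0, "ty": 0, "tz": 4, "yaw": 0, "claw": 0}, {"tx": 0, "ty": 0, "tz": 4, "yaw": 0, "claw": 0}, {"tx": 2.5, "ty": 1.5, "tz": 4, "yaw": 0, "claw": 0}, {"tx": 2.5, "ty": 1.5, "tz": 4, "yaw": 0, "claw": 0}, {"tx": 0, "ty": 0, "tz": 4, "yaw": 0, "claw": 0}, {"tx": 0, "ty": 0, "tz": 0, "yaw": 0, "claw": 0}, {"tx": 0, "ty": 0, "tz": 0, "yaw": 0, "claw": 0}, {"tx": 0, "ty": 0, "tz": 0, "yaw": 0, "claw": 0}])

```text
time_s: 13.0
position: [0.5823, 0.1227, 0.3268]
tool_rot: [[0.235, 0.972, -0.003], [0.972, -0.235, -0.0], [-0.001, -0.003, -1.0]]
ft_force: [0.3, -0.4, -0.1]
grip_width: 0.0
gripper_force: 0.0
```

```bash
sed -i "s/W\[...,2\]>.03)&/W[...,2]>.02)\&/" m.py; python3 chk.py 4
```

```text
13.0 [0.58226196 0.12269809 0.32681021] [ 0.27319565 -0.35883168 -0.11517289]
w4 top [0.63558425 0.14598266] 166.21896253689303 0.0003136307702206466
  screw dir 166.23166 theta 1.7557456 ends [[0.5465, 0.15, 0.0469], [0.5252, 0.0631, 0.0301]]
t4 max() iterable argument is empty
s4 top [0.64048721 0.14519496] 167.33059220590772 0.0007753390940388463
  screw dir 166.14421 theta 1.7487055 ends [[0.5479, 0.1485, 0.0451], [0.5262, 0.0604, 0.0288]]
```

View pics/w4.png

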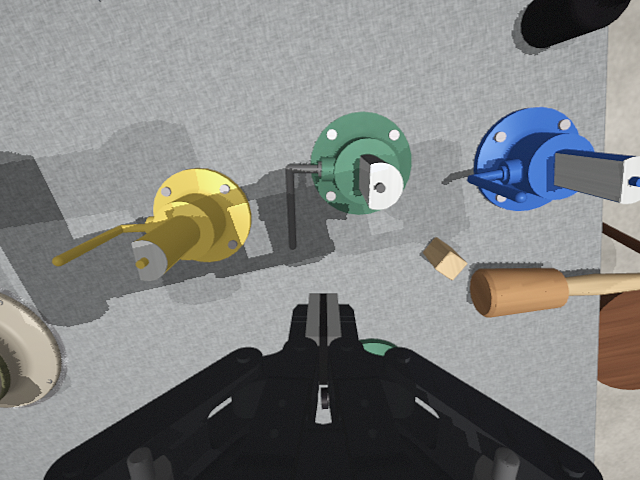

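The key at (292,205) measures about 1.75 rad, which is tight. The flat faces 166.2°, in line with the screw at 166.2°, and the robot is clear.

```bash
python3 -c "
from rig import env
print(env.close_job())"
```

```text
the job is handed in; nothing more can be done
None
```

I turned the spindle first, so its flat faces the setscrew (within about 1° by camera), then swung the hex key down to its stop (about 1.75 rad), let go of both, and handed the job in at about 13 s.

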